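# Put three laundry tools back on their own pegboard panels

## Task

The three laundry tools lie on one another's pegboard panels: put each back in place on the panel painted with its outline - the red dustpan on red, the bamboo brush on green, the clear scoop with the blue handle on blue - lying flat over its outline with the handle on the handle of the outline. One tool per panel: park one tool along the plain, unpainted panel while you make room, never lay a tool on the bare shelf top (dropping one there counts too), and leave the bottle, the pot of pegs and the soap dish where they stand.

Things in the scene. Friction and masses are not known exactly. Their poses are not given: they have to be found in the camera images.
- dustpan: small red dustpan lying flat, 180 mm long, 110 g. Origin on its underside, below the grip on the handle; x from handle to pan mouth, z up. Handle 22 mm wide (y), x -65 to +20 mm, z 16 to 36 mm; pan x 20 to 115 mm, 100 mm wide, up to 36 mm high. At home its origin is at x = -25 mm, y = 0 of board_red, axes parallel.
- brush: bamboo brush with green bands, lying on pale bristles, 190 mm long, 100 g. Origin on its underside, below the block's middle; x from handle to head, z up. Block x -55 to +55 mm, 40 mm wide (y), z 20 to 38 mm, gripped across y; bristles below, 34 mm wide; handle 20 mm wide, x -135 to -55 mm. At home its origin is at x = +40 mm, y = 0 of board_green, axes parallel.
- scoop: clear acrylic scoop with a blue handle, lying flat, 170 mm long, 80 g. Origin on its underside, below the grip on the handle; x from handle to scoop mouth, z up. Handle 22 mm wide (y), x -70 to +20 mm, z 17 to 35 mm; clear cup x 20 to 100 mm, 62 mm wide, 40 mm high. At home its origin is at x = -25 mm, y = 0 of board_blue, axes parallel.
- board_red: pale pine pegboard panel with small dark holes, 210 (x) x 120 (y) x 12 mm thick, fixed flat on the shelf; origin at the centre of its underside, top face at z = +12 mm; x along its length, away from the robot. A red stripe at each short end and a pale red dustpan outline; handle part at -x. At the start the scoop lies on it.
- board_green: pale pine pegboard panel with small dark holes, 210 (x) x 120 (y) x 12 mm thick, fixed flat on the shelf; origin at the centre of its underside, top face at z = +12 mm; x along its length, away from the robot. A green stripe at each short end and a pale green brush outline; handle part at -x. At the start the dustpan lies on it.
- board_blue: pale pine pegboard panel with small dark holes, 210 (x) x 120 (y) x 12 mm thick, fixed flat on the shelf; origin at the centre of its underside, top face at z = +12 mm; x along its length, away from the robot. A blue stripe at each short end and a pale blue scoop outline; handle part at -x. At the start the brush lies on it.
- board_plain: pale pine pegboard panel with small dark holes, 210 (x) x 120 (y) x 12 mm thick, fixed flat on the shelf; origin at the centre of its underside, top face at z = +12 mm; x along its length, away from the robot. No paint: the free panel for parking; empty at the start and at the end.
- softener: yellow plastic bottle with a white cap, 64 mm across, 170 mm tall, standing loose; origin at the centre of its underside. To be left alone.
- peg_pot: white ceramic pot of wooden clothes pegs, 80 mm across, pegs up to 78 mm high, standing loose; origin at the centre of its underside. To be left alone.
- soap_dish: white ceramic dish with a brown bar of soap, 90 x 130 mm, 32 mm high, standing loose; origin at the centre of its underside. To be left alone.

How it is judged:
By the outcome, as a careful person would: the job done as asked, in the order asked, and still so for the second after the job is handed in, with the robot touching nothing.
It also fails if it takes over 112 s, if anything falls off the work surface, if the arm or the gripper's body presses on something with over 40 N, if the wrist force passes 120 N, or if a joint passes its speed limit or range.

## Robot

A 7-joint arm with a two-finger parallel gripper is mounted at the origin on the work surface. World frame = base frame: x ahead of the robot, y to its left, z up, the work surface at z = 0. Lengths are in m, angles in rad, forces in N, time in s.
With the tool pointing down it reaches from about 0.35 to 0.9 m from the base axis. Payload 8.1 kg.
Tool frame: the origin (TCP) lies midway between the tips of the shut fingers; the grasp point (between the pads) lies 19 mm behind it (arm.hold_point_z is the distance from the TCP to the grasp point, in m); z points along the fingers, y is the direction in which the jaws open and shut (so a half turn about z gives the same grasp; the last joint's range is limited). The gripper opens to 92 mm and grips with 3 to 60 N. Pads are 19 mm wide; open, the fingers measure 130 mm over their backs; the gripper's body (75 mm by 190 mm) begins 47 mm behind the grasp point.
Start: joints at [-1.334, 0.434, 0.025, 1.573, -0.012, 1.134, -0.075], TCP at [0.208, 0.589, 0.227] pointing down, gripper open.
Joint ranges: [-2.62, 2.62], [-0.44, 2.09], [-1.27, 1.32], [0.08, 2.57], [-1.32, 4.46], [0.12, 2], [-2.74, 2.74]. Speed limits (rad/s): [2.22, 2.22, 3.01, 3.01, 3.14, 3.14, 3.14].

## Interface

Orientations are given as a rotation vector (axis times angle).
In Python, from cell import arm gives the robot as it stands.
- The arm moves only by the shell command python3 -m pendant 'ROWS' [FORCE]. ROWS is JSON, a list of rows, each a list of 3 entries, a list of its own where there are three numbers: the shift along the tool's x, y, z in m, then the turn, a rotation vector about the tool's x, y, z in degrees, then the finger opening in m, from 0 to 0.0918. A call has 1 to 10 rows; each row shifts and turns the commanded pose from where the row before left it, along the tool's axes as they then stand; what a row does not reach is not made up. A row lasts 1/8 s, in which the tool goes at most 62.5 mm and 10.7 degrees, less where a joint would pass 70% of its speed; a pose out of reach is approached as far as the arm can. A call with a gripper value outside its range is refused whole. The fingers move at their own pace and stop on an object; FORCE is the grip in N (left out, the last holds). Time passes only in rows, so rows that do not move let the fingers close. It gives the time, the measured TCP pose, the force and the opening at its end, in the units of the state.
- arm.observe(): the state, without advancing time (a new reading comes with each control period).
- arm.get_image(name): name is "scene" or "top" or "wrist"; returns (picture, depth): 480x640x3 uint8, red, green, blue; 480x640 float32, m along the optical axis (not along the pixel's ray), 0 where there is no reading.
- arm.camera_params(name): a dict with "fovy" (degrees; the focal length in pixels is half the picture's height over the tangent of half this angle, whatever the lens; pixels are square), "cx", "cy" (the principal point, pixels), "rvec" (rotation vector, rad) and "tvec" (3), from world to camera coordinates, as OpenCV has them; the wrist camera has in their place "mount" (4x4, takes a point from camera to tool coordinates, whose origin is the TCP and whose axes are the flange's). Camera axes: x right, y down, z forward; pixel columns grow to the right and rows downward; lengths in m; the calibration is good to about 2 mm. A picture is of the moment at which its call begins: read the wrist's pose just before it. camera_params takes no time and is no camera call.
- arm.sign_off(): hands the job in, once; it reports no verdict.
Trained networks look in the newest picture that a camera, given by its name, has taken for a name from the list of things; names that differ only in an ending like _2 or _b are one class to them, and where a whole thing is asked for, a point or a joint stands for the part that bears it (a point fixed in the world has none). Each returns a list of dicts, best first, with "conf" (0 to 1); they miss things now and then, are a little off and sometimes report something else, mostly with a low value. They report only what shows in the picture. A call takes as long as a camera call.
- arm.look_for(camera, label): "rect" ([centre column, centre row, width, height] in pixels, round what is visible of it).
- arm.masks_of(camera, label): "pixels" (480x640 bool, what is visible of it) and "rect" ([centre column, centre row, width, height] in pixels, round what is visible of it).
The state is a dict: "clock": time; "joints": joint angles; "dq": joint speeds; "joint_efforts": joint torques, N m; "position": TCP position; "ee_rot": TCP orientation; "force": force on the tool from outside, world axes, zero at the start; "ft_torque": the same for the moment, N m; "width": opening from 0.0 (shut) to 1.0 (fully open).
Only numpy, scipy, OpenCV 4.12 (cv2) and the standard library are available. Lean on these libraries where they do the work, as an engineer would, in place of code of your own. Each camera call takes 0.05 s, during which the arm holds its last target.

## Working session

There is one attempt and no reset: what is moved stays moved. The work goes in short steps, Python scripts to look and compute and a shell command to move; the robot and the scene stay as the last step left them, time stands still between calls to the robot, and variables do not carry over. Pictures are saved under pics/ and viewed, and the job is handed in when it is done.

```bash
ls; mkdir -p pics
python3 - <<'E'
from cell import arm
import cv2
s=arm.observe(); print({k:s[k] for k in ('clock','position','ee_rot','width','force')})
for n in ('scene','top','wrist'):
    p,d=arm.get_image(n); cv2.imwrite(f'pics/{n}0.png',p[:,:,::-1]); print(n,arm.camera_params(n))
print(arm.hold_point_z)
E
```

```text
pics
{'clock': 0.0, 'position': array([0.20816586, 0.5887759 , 0.22596279]), 'ee_rot': array([-5.31240299e-01, -3.09620479e+00,  2.40079425e-03]), 'width': 1.0003662741536499, 'force': array([-0.26595351,  0.0693451 , -0.47126963])}
scene {'fovy': 50.05260791659573, 'cx': 322.4054929599929, 'cy': 232.1009069962942, 'rvec': array([ 1.35600071,  2.19141692, -0.90795689]), 'tvec': array([ 0.27083   , -0.32341151,  1.39156287])}
top {'fovy': 42.318189637326064, 'cx': 307.67097592411477, 'cy': 232.26324394564017, 'rvec': array([ 2.06276457, -2.13879759,  0.25910778]), 'tvec': array([0.01492258, 0.56676091, 0.93347238])}
wrist {'fovy': 62.08567875171377, 'cx': 316.6765455691604, 'cy': 238.84341680721826, 'mount': array([[-4.85935378e-04, -9.63867773e-01, -2.66380705e-01,
         7.22792324e-02],
       [ 9.99999687e-01, -3.02032180e-04, -7.31344792e-04,
         5.25899367e-04],
       [ 6.24464131e-04, -2.66380977e-01,  9.63867618e-01,
        -1.59247654e-01],
       [ 0.00000000e+00,  0.00000000e+00,  0.00000000e+00,
         1.00000000e+00]])}
0.0188
```

View pics/top0.png

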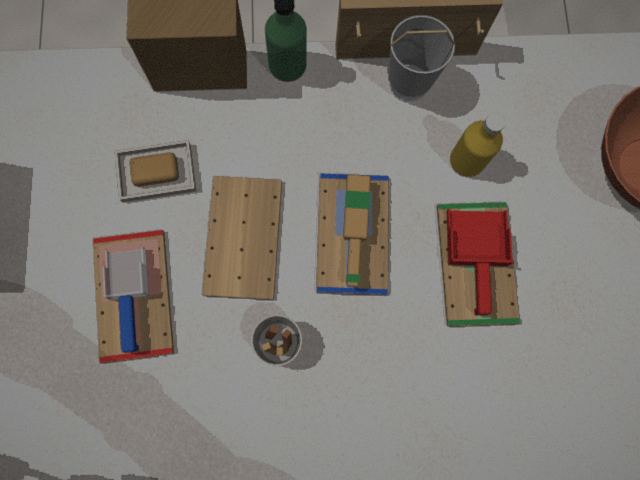

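View pics/scene0.png

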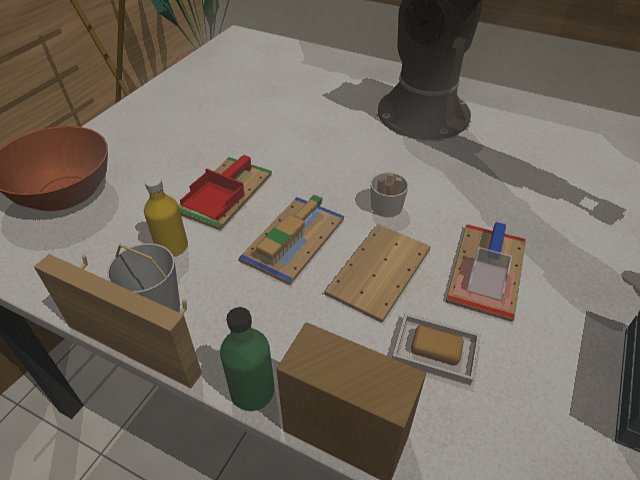

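```bash
cat > h.py <<'E'
from cell import arm
import numpy as np, cv2
from scipy.spatial.transform import Rotation as R
def cam(n,s=None):
    c=arm.camera_params(n); f=240/np.tan(np.radians(c['fovy'])/2)
    if n=='wrist':
        s=s or arm.observe(); T=np.eye(4);T[:3,:3]=R.from_rotvec(s['ee_rot']).as_matrix();T[:3,3]=s['position']
        T=T@c['mount']
    else:
        T=np.eye(4);T[:3,:3]=R.from_rotvec(c['rvec']).as_matrix();T[:3,3]=c['tvec'];T=np.linalg.inv(T)
    return f,c['cx'],c['cy'],T
def cloud(d,C):
    f,cx,cy,T=C; v,u=np.mgrid[:480,:640]
    P=np.stack([(u-cx)/f*d,(v-cy)/f*d,d],-1)
    W=P@T[:3,:3].T+T[:3,3]; W[d<=0]=np.nan; return W
def onplane(uv,z,C):
    f,cx,cy,T=C; uv=np.atleast_2d(uv).astype(float)
    D=np.c_[(uv-[cx,cy])/f,np.ones(len(uv))]@T[:3,:3].T
    return T[:3,3]+D*((z-T[2,3])/D[:,2])[:,None]
def proj(P,C):
    f,cx,cy,T=C; p=(np.atleast_2d(P)-T[:3,3])@T[:3,:3]
    return p[:,:2]/p[:,2:]*f+[cx,cy]
def px(mask): 
    v,u=np.nonzero(mask); return np.c_[u,v]
def board(mask,C):
    W=onplane(px(mask),0.012,C)[:,:2]
    (c,(a,b),_)=r=cv2.minAreaRect((W*1000).astype(np.float32))
    q=cv2.boxPoints(r); e=[q[1]-q[0],q[2]-q[1]]; L=max(e,key=np.linalg.norm); L=L*np.sign(L[0])
    return np.round(c,1),round(float(np.degrees(np.arctan2(L[1],L[0]))),1),(round(a),round(b))
E
python3 - <<'E'
from h import *
p,d=arm.get_image('top');C=cam('top');W=cloud(d,C)
np.savez('top0.npz',p=p,d=d)
for b in ('board_red','board_green','board_blue','board_plain'):
    for m in arm.masks_of('top',b)[:2]:
        if m['conf']>.3: print(b,round(m['conf'],2),m['rect'],board(m['pixels'],C), 'z',np.nanmedian(W[m['pixels']][:,2]))
for b in ('dustpan','brush','scoop','softener','peg_pot','soap_dish'):
    for m in arm.masks_of('top',b)[:2]:
        w=W[m['pixels']]; 
        print(b,round(m['conf'],2),m['rect'],'med',np.round(np.nanmedian(w,0)*1000),'z5,95',np.round(np.nanpercentile(w[:,2],[5,95])*1000))
        np.save(f'm_{b}.npy',m['pixels']) if m['conf']>.5 else 0
E
```

```text
board_red 0.61 [132.8, 296.9, 78.7, 131.7] (array([484.1, 289.4]), 5.5, (211, 121)) z 0.012390574303740132
board_green 0.85 [479.1, 264.8, 90.8, 127.5] (array([ 516.9, -289.6]), -0.1, (122, 211)) z 0.012561121062026004
board_blue 0.57 [351.9, 234.2, 73.6, 121.7] (array([576.2, -83.1]), -4.1, (120, 211)) z 0.012594369776913528
board_blue 0.56 [480.7, 262.7, 86.8, 126.2] (array([ 517.5, -290. ]), -0.2, (122, 210)) z 0.012614299922111938
board_plain 0.83 [241.3, 238.7, 80.8, 124.7] (array([577.1, 105. ]), -4.8, (122, 211)) z 0.012349765006036462
brush 0.94 [356.4, 231.6, 29.3, 112.1] med [590. -84.  50.] z5,95 [46. 53.]
scoop 0.77 [124.9, 298.9, 47.2, 105.1] med [499. 292.  27.] z5,95 [13. 51.]
softener 0.68 [478.8, 146.2, 52.5, 63.7] med [ 690. -281.  111.] z5,95 [ 17. 171.]
soap_dish 0.69 [154.8, 169.2, 78.3, 64.5] med [695. 254.  18.] z5,95 [ 4. 34.]
```

View pics/wrist0.png

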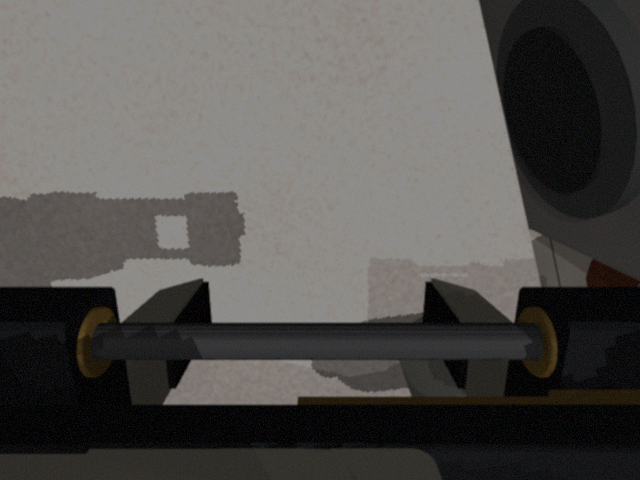

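```bash
cat > tools.py <<'E'
from h import *
def mm(w): # min area rect in mm
    (c,s,_)=r=cv2.minAreaRect((w[:,:2]*1000).astype(np.float32)); q=cv2.boxPoints(r)
    L=max([q[1]-q[0],q[2]-q[1]],key=np.linalg.norm); L=L*np.sign(L[0]); 
    return np.array(c),np.degrees(np.arctan2(L[1],L[0])),np.round(sorted(s))
def colour(p):
    hsv=cv2.cvtColor(p,cv2.COLOR_RGB2HSV).astype(int); return hsv[...,0],hsv[...,1],hsv[...,2]
def big(m):
    n,l,s,_=cv2.connectedComponentsWithStats(m.astype(np.uint8)); return l==1+np.argmax(s[1:,4])
def pca(w):
    c=w[:,:2].mean(0)*1000; e=np.linalg.svd(w[:,:2]-w[:,:2].mean(0),full_matrices=False)[2][0]; e=e*np.sign(e[0])
    return c,np.degrees(np.arctan2(e[1],e[0]))
E
python3 - <<'E'
from tools import *
z=np.load('top0.npz');p,d=z['p'],z['d'];C=cam('top');W=cloud(d,C);H,S,V=colour(p);Z=np.nan_to_num(W[...,2])
r=big(((H<6)|(H>174))&(S>180)&(V>60)&(np.abs(W[...,1]+.29)<.1)&(Z>.02))
w=W[r]; print('dustpan',r.sum(),mm(w),pca(w))
hm=r&(W[...,0]<np.nanmin(w[:,0])+.065); print(' handle',mm(W[hm]),pca(W[hm]),np.median(W[hm][:,2]))
b=big((H>100)&(H<125)&(S>150)&(Z>.03)); w=W[b]; print('scoop handle',b.sum(),mm(w),pca(w),np.nanmedian(w[:,2]))
m=np.load('m_brush.npy'); k=big(m&(Z>.04)); w=W[k]; print('brush',mm(w),pca(w))
blk=k&(W[...,0]>np.nanmin(w[:,0])+.09); print(' block',mm(W[blk]),pca(W[blk]),np.median(W[blk][:,2]))
E
```

```text
dustpan 969 (array([ 523.11334229, -295.33346558]), np.float32(-28.942453), array([ 85., 184.])) (array([ 490.19109054, -295.34070168]), np.float64(-25.443466040581495))
 handle (array([ 461.20458984, -285.84274292]), np.float32(-3.0961678), array([23., 65.])) (array([ 460.15566452, -284.75540204]), np.float64(-4.789597486774406)) 0.0481739390722406
scoop handle 729 (array([433.90197754, 287.74237061]), np.float32(5.0738397), array([21., 88.])) (array([433.16796822, 286.53532174]), np.float64(5.3717716603819925)) 0.04694065146551407
brush (array([573.54296875, -84.53766632]), np.float32(-6.346083), array([ 41., 189.])) (array([585.25636609, -85.72716766]), np.float64(-6.288632813001731))
 block (array([617.44134521, -89.41983032]), np.float32(-6.3460813), array([ 41., 101.])) (array([617.16162334, -89.11638212]), np.float64(-6.864219422546676)) 0.05052855736595452
```

```bash
cat > go.py <<'E'
# usage: go.py x y z yaw(deg: tool +x is at yaw+180) -> shift in present tool axes (mm), turn (deg)
import sys
from h import *
x,y,z,yaw=map(float,sys.argv[1:5])
s=arm.observe(); Rm=R.from_rotvec(s['ee_rot']).as_matrix()
a=np.radians(yaw+180); X=np.array([np.cos(a),np.sin(a),0]); Z=np.array([0,0,-1.]); G=np.c_[X,np.cross(Z,X),Z]
print('t',round(s['clock'],2),'pos',np.round(s['position'],4),'yawnow',round(np.degrees(np.arctan2(-Rm[1,0],-Rm[0,0])),2))
dp=np.array([x,y,z])-s['position']
print('shift-first mm',np.round(Rm.T@dp*1000,1),'| turn-first mm',np.round(G.T@dp*1000,1),'turn deg',np.round(np.degrees(R.from_matrix(Rm.T@G).as_rotvec()),2),'w',round(float(s['width']),3),'F',np.round(s['force'],1))
E
python3 go.py .459 .290 .20 5.2
python3 - <<'E'
from tools import *
z=np.load('top0.npz');p,d=z['p'],z['d'];C=cam('top')
for b in ('softener','soap_dish'):
    m=np.load(f'm_{b}.npy');W=cloud(d,C)[m]; W=W[W[:,2]>.02];print(b,np.round(W.min(0),3),np.round(W.max(0),3))
print(onplane([276,341],.07,C))
E
```

```text
t 0.7 pos [0.2083 0.5893 0.2268] yawnow -19.47
shift-first mm [-336.1 -198.6   26.8] | turn-first mm [-222.5 -320.8   26.8] turn deg [ 1.000e-02  0.000e+00 -2.467e+01] w 1.0 F [-0.2  1.  -0.2]
softener [ 0.67  -0.323  0.02 ] [ 0.729 -0.26   0.176]
soap_dish [0.648 0.186 0.02 ] [0.752 0.324 0.04 ]
[[0.39551252 0.04965502 0.07      ]]
```

```bash
python3 -m pendant '[[[-0.042,-0.025,0.003],[0,0,0],0.0918],[[-0.042,-0.025,0.003],[0,0,0],0.0918],[[-0.042,-0.025,0.004],[0,0,0],0.0918],[[-0.042,-0.025,0.004],[0,0,0],0.0918],[[-0.042,-0.025,0.004],[0,0,0],0.0918],[[-0.042,-0.025,0.004],[0,0,0],0.0918],[[-0.042,-0.025,0.003],[0,0,0],0.0918],[[-0.042,-0.024,0.002],[0,0,-8.2],0.0918],[[0,0,0],[0,0,-8.2],0.0918],[[0,0,0],[0,0,-8.2],0.0918]]' 40; python3 go.py .459 .290 .20 5.2
python3 - <<'E'
from h import *
p,d=arm.get_image('wrist');cv2.imwrite('pics/w1.png',p[:,:,::-1])
E
```

```text
clock: 1.95
position: [0.4593, 0.2889, 0.1998]
ee_rot: [-0.145, 3.138, 0.0]
force: [-1.6, 0.6, -0.4]
width: 1.0
t 1.95 pos [0.4593 0.2889 0.1998] yawnow 5.3
shift-first mm [ 0.2  1.1 -0.2] | turn-first mm [ 0.2  1.1 -0.2] turn deg [0.   0.01 0.1 ] w 1.0 F [-1.6  0.6 -0.4]
```

View pics/w1.png

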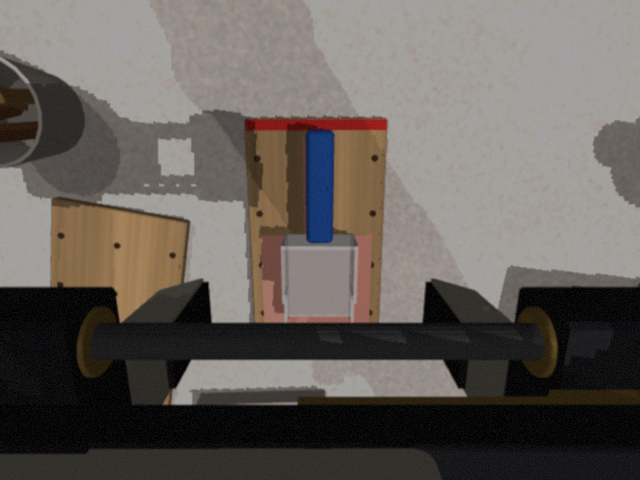

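The wrist view shows the scoop's blue handle at about (320,185), aligned between the jaws, and the red board with its stripe at row 124. I check the handle pose with this camera before descending.

Run:
```python
from tools import *
C=cam('wrist');p,d=arm.get_image('wrist');W=cloud(d,C);H,S,V=colour(p);Z=np.nan_to_num(W[...,2])
b=big((H>100)&(H<125)&(S>150)); q=onplane(px(b),.045,C); print(b.sum(),mm(q),pca(q),np.nanmedian(W[b][:,2]))
r=big(((H<6)|(H>174))&(S>180)&(Z<.02)); q=onplane(px(r),.012,C); print('stripe',mm(q),pca(q))
```

```text
2848 (array([432.59005737, 289.08337402]), np.float32(5.040053), array([21., 88.])) (array([430.79904847, 289.08937883]), np.float64(5.2808523568424315)) 0.04790720241008295
stripe (array([384.00491333, 281.67169189]), np.float32(-84.70657), array([  8., 117.])) (array([384.12504879, 280.99580661]), np.float64(-84.47219235410273))
```

```bash
python3 -m pendant '[[[0.001,0.002,0.030],[0,0,0],0.0918],[[0,0,0.045],[0,0,0],0.0918],[[0,0,0.045],[0,0,0],0.0918],[[0,0,0.030],[0,0,0],0.0918],[[0,0,0.020],[0,0,0],0.0918],[[0,0,0.007],[0,0,0],0.0918],[[0,0,0],[0,0,0],0.0918]]'; python3 go.py .458 .291 .023 5.2
```

```text
clock: 2.92
position: [0.4576, 0.2917, 0.0228]
ee_rot: [0.138, -3.139, 0.0]
force: [0.0, 0.5, -0.1]
width: 1.002
t 2.92 pos [0.4576 0.2917 0.0228] yawnow 5.05
shift-first mm [-0.3 -0.7 -0.2] | turn-first mm [-0.3 -0.7 -0.2] turn deg [-0.01 -0.   -0.15] w 1.002 F [ 0.   0.5 -0.1]
```

```bash
python3 -m pendant '[[[0,0,0],[0,0,0],0.012],[[0,0,0],[0,0,0],0.012],[[0,0,0],[0,0,0],0.012],[[0,0,0],[0,0,0],0.012],[[0,0,0],[0,0,0],0.012],[[0,0,0],[0,0,0],0.012]]' 40;python3 -m pendant '[[[0,0,-0.01],[0,0,0],0.012],[[0,0,-0.02],[0,0,0],0.012],[[0,0,-0.04],[0,0,0],0.012],[[0,0,-0.04],[0,0,0],0.012],[[0,0,-0.02],[0,0,0],0.012],[[0,0,0],[0,0,0],0.012]]'
python3 - <<'E'
from h import *
p,d=arm.get_image('wrist');cv2.imwrite('pics/w2.png',p[:,:,::-1])
E
python3 go.py .552 .107 .15 -4.8
```

```text
clock: 3.68
position: [0.4576, 0.2915, 0.0227]
ee_rot: [0.141, -3.138, 0.0]
force: [-0.3, 0.1, -0.3]
width: 0.397
clock: 4.42
position: [0.4585, 0.2922, 0.1546]
ee_rot: [-0.14, 3.135, 0.003]
force: [-0.1, 0.2, -1.1]
width: 0.231
t 4.47 pos [0.4577 0.2917 0.1532] yawnow 5.13
shift-first mm [ -77.4 -192.3    3.2] | turn-first mm [-109.4 -176.1    3.2] turn deg [0.05 0.06 9.93] w 0.229 F [-0.9 -0.  -1.2]
```

View pics/w2.png

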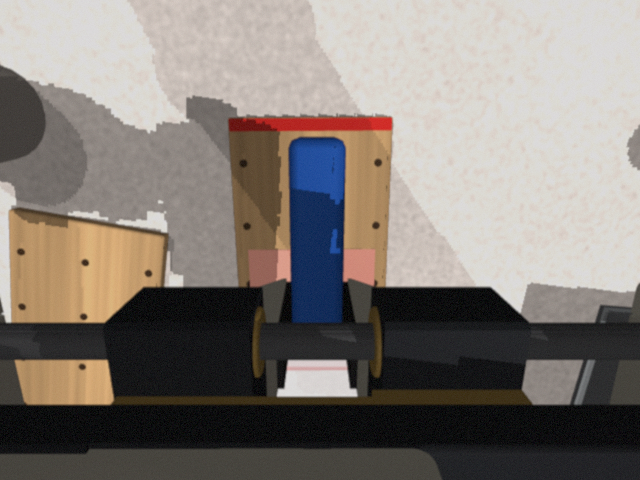

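```bash
cat > inhand.py <<'E'
from tools import *
import sys
s=arm.observe();C=cam('wrist',s);p,d=arm.get_image('wrist');W=cloud(d,C);H,S,V=colour(p)
Rm=R.from_rotvec(s['ee_rot']).as_matrix()
lo,hi=(100,125) if sys.argv[1]=='blue' else (0,6)
h=(H>=lo)&(H<=hi)&(S>150); b=big(h&(np.nan_to_num(W[...,2])>s['position'][2]-.03))
T=(W[b]-s['position'])@Rm*1000; T=T[~np.isnan(T[:,0])]
print('n',len(T),'tool coords min',np.round(np.percentile(T,1,0),1),'max',np.round(np.percentile(T,99,0),1),'med',np.round(np.median(T,0),1))
c=np.polyfit(T[:,0],T[:,2],1); print('z slope deg',np.degrees(np.arctan(c[0])),'z at x=0',c[1])
cv=T[:,:2]; print('rect',cv2.minAreaRect(cv.astype(np.float32)))
E
python3 inhand.py blue
```

```text
n 9587 tool coords min [-5.2 -9.7 -8.9] max [68.  10.8 -4.6] med [34.1  0.7 -7.2]
z slope deg 0.2659328805081926 z at x=0 -7.575196885157525
rect ((30.539989471435547, 0.3120460510253906), (22.048582077026367, 76.41349029541016), 89.4284439086914)
```

The gripper closes more slowly than I assumed, so the scoop is held by the fingertips only (handle top is 7.5 mm above the TCP instead of 24). It's level and still over its starting panel, so I'll set it back down and regrip deeper.

```bash
python3 -m pendant '[[[0,0,0.025],[0,0,0],0.012],[[0,0,0.035],[0,0,0],0.012],[[0,0,0.030],[0,0,0],0.012],[[0,0,0.015],[0,0,0],0.012],[[0,0,0.006],[0,0,0],0.012],[[0,0,0.002],[0,0,0],0.012],[[0,0,0],[0,0,0],0.012]]'; python3 go.py .458 .292 .023 5.1
```

```text
clock: 5.4
position: [0.4576, 0.2915, 0.0407]
ee_rot: [-0.14, 3.138, 0.0]
force: [-0.8, -1.5, 2.3]
width: 0.233
t 5.4 pos [0.4576 0.2915 0.0407] yawnow 5.12
shift-first mm [-0.4  0.5 17.7] | turn-first mm [-0.4  0.5 17.7] turn deg [0.01 0.01 0.02] w 0.233 F [-0.8 -1.5  2.3]
```

```bash
python3 -m pendant '[[[0,0,0],[0,0,0],0.045],[[0,0,0],[0,0,0],0.045],[[0,0,0],[0,0,0],0.045],[[0,0,0.010],[0,0,0],0.045],[[0,0,0.008],[0,0,0],0.045],[[0,0,0],[0,0,0],0.012],[[0,0,0],[0,0,0],0.012],[[0,0,0],[0,0,0],0.012],[[0,0,0],[0,0,0],0.012],[[0,0,0],[0,0,0],0.012]]' 40;python3 -m pendant '[[[0,0,-0.005],[0,0,0],0.012],[[0,0,-0.02],[0,0,0],0.012],[[0,0,-0.03],[0,0,0],0.012],[[0,0,-0.04],[0,0,0],0.012],[[0,0,-0.03],[0,0,0],0.012],[[0,0,0],[0,0,0],0.012]]';  python3 inhand.py blue; python3 go.py .552 .107 .15 -4.8
```

```text
clock: 6.65
position: [0.4577, 0.2916, 0.0219]
ee_rot: [-0.14, 3.138, 0.0]
force: [1.0, 0.1, -0.4]
width: 0.239
clock: 7.4
position: [0.4589, 0.2925, 0.1493]
ee_rot: [-0.14, 3.134, 0.005]
force: [0.7, 0.5, -1.1]
width: 0.235
n 10898 tool coords min [  4.4  -9.7 -27.8] max [ 68.1  10.9 -23. ] med [ 38.6   0.7 -26.1]
z slope deg 0.1754539940367646 z at x=0 -26.316496271108093
rect ((35.38667297363281, 1.040450096130371), (66.91189575195312, 24.87102699279785), 0.911109209060669)
t 7.45 pos [0.458  0.2919 0.1477] yawnow 5.13
shift-first mm [ -77.1 -192.5   -2.4] | turn-first mm [-109.1 -176.4   -2.3] turn deg [0.08 0.1  9.93] w 0.239 F [ 0.   0.3 -1.1]
```

```bash
python3 -m pendant '[[[-0.010,-0.020,0],[0,0,0],0.012],[[-0.015,-0.035,0],[0,0,0],0.012],[[-0.015,-0.040,0],[0,0,2.5],0.012],[[-0.0125,-0.037,0],[0,0,2.5],0.012],[[-0.012,-0.030,0],[0,0,2.5],0.012],[[-0.010,-0.0185,0],[0,0,2.4],0.012],[[0,0,0],[0,0,0],0.012]]'; python3 go.py .552 .107 .023 -4.8
python3 - <<'E'
from h import *
p,d=arm.get_image('wrist');cv2.imwrite('pics/w3.png',p[:,:,::-1])
E
```

```text
clock: 8.32
position: [0.5415, 0.1139, 0.146]
ee_rot: [-0.135, -3.138, 0.001]
force: [-1.2, -0.0, -0.6]
width: 0.236
t 8.32 pos [0.5415 0.1139 0.146 ] yawnow -4.93
shift-first mm [-11.1  -5.9 123. ] | turn-first mm [-11.  -6. 123.] turn deg [-0.05 -0.05 -0.13] w 0.236 F [-1.2 -0.  -0.6]
```

View pics/w3.png

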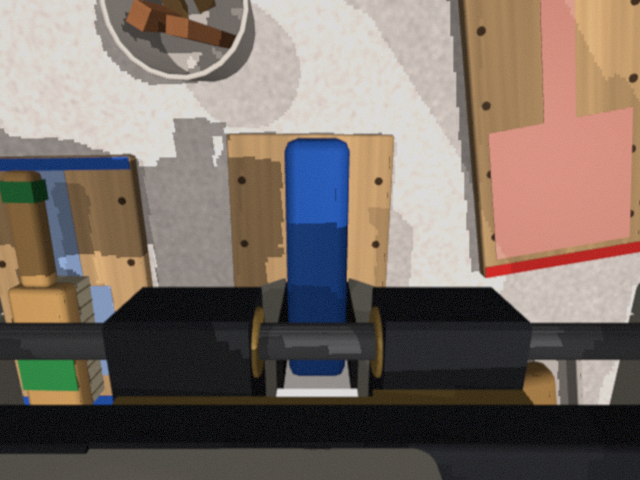

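```bash
python3 -m pendant '[[[-0.011,-0.006,0.015],[0,0,0],0.012],[[0,0,0.030],[0,0,0],0.012],[[0,0,0.030],[0,0,0],0.012],[[0,0,0.025],[0,0,0],0.012],[[0,0,0.013],[0,0,0],0.012],[[0,0,0.006],[0,0,0],0.012],[[0,0,0.003],[0,0,0],0.012],[[0,0,0],[0,0,0],0.012]]'; python3 go.py .552 .107 .023 -4.8
```

```text
clock: 9.38
position: [0.5523, 0.1085, 0.0252]
ee_rot: [0.131, 3.138, 0.001]
force: [-0.1, -0.9, -0.6]
width: 0.238
t 9.38 pos [0.5523 0.1085 0.0252] yawnow -4.77
shift-first mm [ 0.1 -1.5  2.2] | turn-first mm [ 0.1 -1.5  2.2] turn deg [0.02 0.05 0.03] w 0.238 F [-0.1 -0.9 -0.6]
```

```bash
python3 -m pendant '[[[0,-0.0015,0.002],[0,0,0],0.012],[[0,0,0.001],[0,0,0],0.012],[[0,0,0],[0,0,0],0.012]]'; python3 -m pendant '[[[0,0,0],[0,0,0],0.045],[[0,0,0],[0,0,0],0.045],[[0,0,0],[0,0,0],0.045],[[0,0,-0.02],[0,0,0],0.06],[[0,0,-0.05],[0,0,0],0.0918],[[0,0,-0.05],[0,0,0],0.0918],[[0,0,-0.05],[0,0,0],0.0918],[[0,0,0],[0,0,0],0.0918]]'; python3 go.py .494 -.288 .20 -3.5
python3 - <<'E'
from h import *
p,d=arm.get_image('wrist');cv2.imwrite('pics/w4.png',p[:,:,::-1])
E
```

```text
clock: 9.75
position: [0.5519, 0.1068, 0.0219]
ee_rot: [0.131, 3.139, 0.0]
force: [0.2, -0.7, -0.3]
width: 0.237
clock: 10.75
position: [0.5542, 0.1074, 0.1959]
ee_rot: [0.131, 3.132, 0.004]
force: [-0.1, 0.5, -0.2]
width: 0.972
t 10.75 pos [0.5542 0.1074 0.1959] yawnow -4.78
shift-first mm [  27.  -399.    -5.5] | turn-first mm [  35.9 -398.3   -4.1] turn deg [ 0.16  0.41 -1.28] w 0.972 F [-0.1  0.5 -0.2]
```

View pics/w4.png

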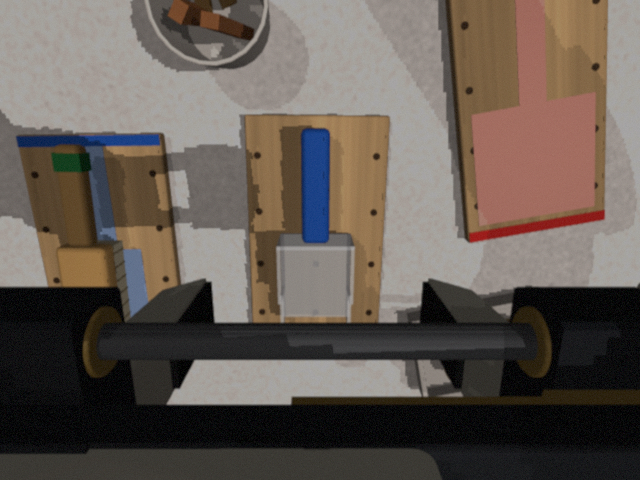

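The scoop lies flat along the plain panel (handle at (315,185)). Next, the dustpan.

```bash
python3 -m pendant '[[[0.003,-0.040,0],[0,0,0],0.0918],[[0.003,-0.045,0],[0,0,0],0.0918],[[0.003,-0.045,0],[0,0,0],0.0918],[[0.003,-0.045,0],[0,0,0],0.0918],[[0.003,-0.045,0],[0,0,0],0.0918],[[0.003,-0.045,0],[0,0,0],0.0918],[[0.003,-0.045,0],[0,0,0],0.0918],[[0.003,-0.045,0],[0,0,0],0.0918],[[0.003,-0.043,0],[0.1,0.3,-1.3],0.0918],[[0,0,0],[0,0,0],0.0918]]'; python3 go.py .494 -.288 .20 -3.5
python3 - <<'E'
from tools import *
C=cam('wrist');p,d=arm.get_image('wrist');cv2.imwrite('pics/w5.png',p[:,:,::-1]);W=cloud(d,C);H,S,V=colour(p)
Z=np.nan_to_num(W[...,2]);r=((H<6)|(H>174))&(S>150)&(Z>.02);cv2.imwrite('pics/w5m.png',r*255)
r=big(r);w=W[r];x0=np.nanpercentile(w[:,0],.5);hm=r&(W[...,0]<x0+.07);print(x0,hm.sum(),mm(W[hm]),pca(W[hm]),np.nanmedian(W[hm][:,2]))
E
```

```text
clock: 12.05
position: [0.4894, -0.2913, 0.1901]
ee_rot: [-0.104, -3.132, 0.004]
force: [-0.8, -0.2, 0.3]
width: 0.999
t 12.05 pos [ 0.4894 -0.2913  0.1901] yawnow -3.8
shift-first mm [-4.3  3.5 -9.9] | turn-first mm [-4.4  3.5 -9.9] turn deg [-0.17 -0.47 -0.3 ] w 0.999 F [-0.8 -0.2  0.3]
0.4282163702943505 2717 (array([ 462.73999023, -287.574646  ]), np.float32(-2.4994624), array([25., 71.])) (array([ 461.66119763, -286.36806455]), np.float64(-3.4324364997690298)) 0.048958409808583014[ WARN:0@1.042] global loadsave.cpp:1063 imwrite_ Unsupported depth image for selected encoder is fallbacked to CV_8U.
```

View pics/w5.png

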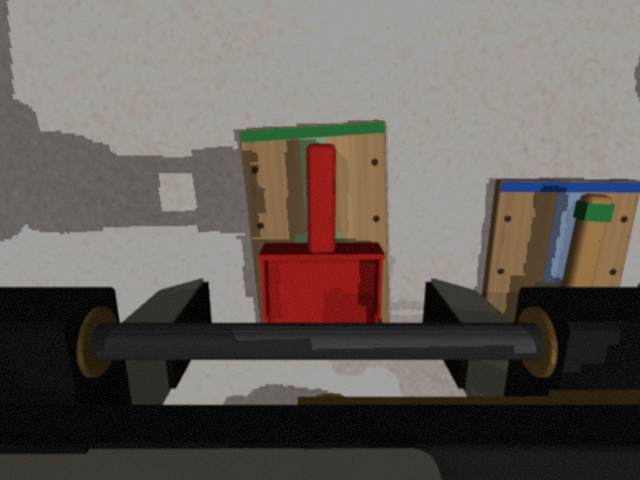

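```bash
python3 -m pendant '[[[-0.001,0.002,0.030],[-0.2,-0.4,0],0.0918],[[0,0,0.045],[0,0,0],0.08],[[0,0,0.040],[0,0,0],0.06],[[0,0,0.030],[0,0,0],0.05],[[0,0,0.015],[0,0,0],0.05],[[0,0,0.007],[0,0,0],0.05],[[0,0,0],[0,0,0],0.05]]'; python3 go.py .490 -.289 .022 -3.5
```

```text
clock: 12.98
position: [0.4932, -0.2852, 0.0249]
ee_rot: [0.095, 3.138, 0.003]
force: [0.4, -1.3, -0.1]
width: 0.543
t 12.97 pos [ 0.4932 -0.2852  0.0249] yawnow -3.46
shift-first mm [ 3.  -4.   2.9] | turn-first mm [ 3.  -4.   2.9] turn deg [0.11 0.11 0.05] w 0.543 F [ 0.4 -1.3 -0.1]
```

```bash
python3 -m pendant '[[[0.003,-0.004,0.003],[0.1,0.1,0],0.05],[[0,0,0],[0,0,0],0.05],[[0,0,0],[0,0,0],0.012],[[0,0,0],[0,0,0],0.012],[[0,0,0],[0,0,0],0.012],[[0,0,0],[0,0,0],0.012],[[0,0,0],[0,0,0],0.012]]'; python3 go.py .490 -.289 .022 -3.5
```

```text
clock: 13.85
position: [0.4898, -0.2891, 0.0218]
ee_rot: [0.095, 3.14, 0.0]
force: [-0.8, 0.2, 1.8]
width: 0.237
t 13.85 pos [ 0.4898 -0.2891  0.0218] yawnow -3.47
shift-first mm [-0.2  0.1 -0.2] | turn-first mm [-0.2  0.1 -0.2] turn deg [0.01 0.   0.03] w 0.237 F [-0.8  0.2  1.8]
```

```bash
python3 -m pendant '[[[0,0,-0.005],[0,0,0],0.012],[[0,0,-0.02],[0,0,0],0.012],[[0,0,-0.03],[0,0,0],0.012],[[0,0,-0.04],[0,0,0],0.012],[[0,0,-0.035],[0,0,0],0.012],[[0,0,-0.015],[0,0,0],0.012],[[0,0,0],[0,0,0],0.012]]';  python3 inhand.py red; python3 go.py .457 .287 .17 5.4
python3 - <<'E'
from tools import *
p,d=arm.get_image('wrist');cv2.imwrite('pics/w6.png',p[:,:,::-1])
C=cam('top');p,d=arm.get_image('top');cv2.imwrite('pics/t6.png',p[:,:,::-1])
for m in arm.masks_of('top','board_red')[:2]: print(m['conf'],board(m['pixels'],C))
for m in arm.masks_of('top','board_green')[:2]: print(m['conf'],board(m['pixels'],C))
H,S,V=colour(p)
q=onplane(px((((H<6)|(H>174))&(S>165)&(V>90)&(np.arange(640)<200))),.012,C); print(mm(q))
E
```

```text
clock: 14.72
position: [0.49, -0.2893, 0.1671]
ee_rot: [0.095, 3.139, -0.001]
force: [0.1, 0.1, -1.5]
width: 0.234
n 9458 tool coords min [  5.  -10.1 -28.8] max [ 62.4  10.9 -23.7] med [ 36.7   0.3 -27.1]
z slope deg 0.3513703286609207 z at x=0 -27.413756303716553
rect ((33.11503982543945, 1.1825380325317383), (59.687583923339844, 25.36042594909668), 1.546001672744751)
t 14.78 pos [ 0.4894 -0.289   0.166 ] yawnow -3.47
shift-first mm [ 67.2 572.9  -3.7] | turn-first mm [-21.9 576.5  -4. ] turn deg [ 0.03 -0.03 -8.87] w 0.233 F [ 0.6  1.  -1.4]
0.85 (array([483.9, 289.3]), 5.4, (210, 121))
0.74 (array([ 729.6, -315.2]), -36.4, (69, 138))
0.92 (array([ 517.3, -289. ]), 0.3, (211, 122))
(array([484.487854  , 289.65356445]), np.float32(5.2590084), array([116., 207.]))
```

View pics/w6.png

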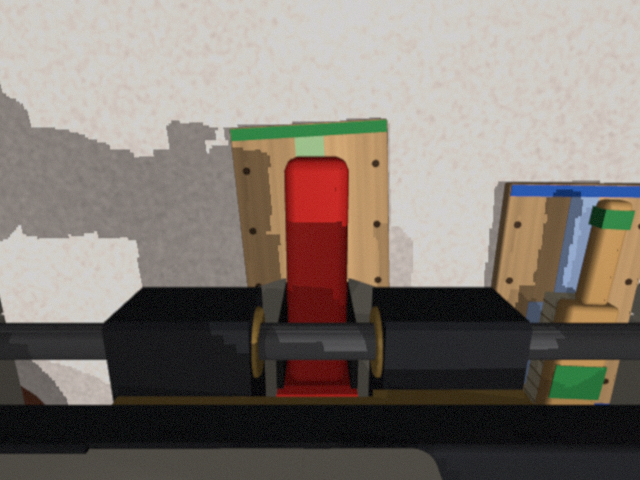

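View pics/t6.png

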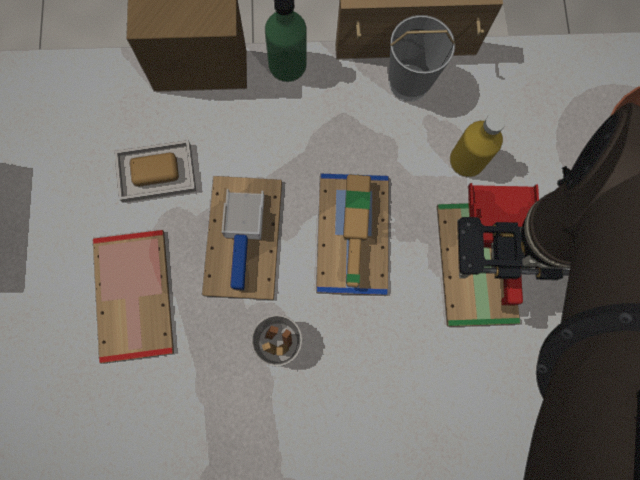

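```bash
python3 -m pendant '[[[0.003,0.020,0],[0,0,0],0.012],[[0.005,0.038,0],[0,0,0],0.012],[[0.005,0.045,0],[0,0,0],0.012],[[0.005,0.045,0],[0,0,0],0.012],[[0.005,0.045,0],[0,0,0],0.012],[[0.005,0.045,0],[0,0,0],0.012],[[0.005,0.045,0],[0,0,0],0.012],[[0.005,0.045,0],[0,0,0],0.012],[[0.005,0.045,0],[0,0,0],0.012],[[0.005,0.045,0],[0,0,0],0.012]]';python3 -m pendant '[[[0.005,0.045,0],[0,0,0],0.012],[[0.005,0.045,0],[0,0,-2],0.012],[[0.005,0.035,0],[0,0,-2.5],0.012],[[0.002,0.020,0],[0,0,-2.5],0.012],[[0,0.005,0],[0,0,-1.9],0.012],[[0,0,0],[0,0,0],0.012]]'; python3 go.py .457 .287 .17 5.4;  python3 inhand.py red
```

```text
clock: 16.23
position: [0.4657, 0.1333, 0.1665]
ee_rot: [-0.094, -3.14, -0.0]
force: [0.5, 1.2, -2.0]
width: 0.238
clock: 16.98
position: [0.4559, 0.2803, 0.1666]
ee_rot: [0.148, -3.138, 0.001]
force: [0.3, -0.9, -1.0]
width: 0.237
t 16.98 pos [0.4559 0.2803 0.1666] yawnow 5.39
shift-first mm [-1.7  6.5 -3.4] | turn-first mm [-1.7  6.5 -3.4] turn deg [-0.04 -0.01 -0.01] w 0.237 F [ 0.3 -0.9 -1. ]
n 9342 tool coords min [  5.  -10.1 -28.8] max [ 62.3  10.8 -23.6] med [ 36.5   0.3 -27.2]
z slope deg 0.4364076957741866 z at x=0 -27.464656936265072
rect ((33.06831741333008, 0.6531877517700195), (59.58466339111328, 25.000633239746094), 0.38652727007865906)
```

```bash
python3 -m pendant '[[[-0.0015,0.0065,0.015],[0,0,0],0.012],[[0,0,0.030],[0,0,0],0.012],[[0,0,0.040],[0,0,0],0.012],[[0,0,0.030],[0,0,0],0.012],[[0,0,0.016],[0,0,0],0.012],[[0,0,0.007],[0,0,0],0.012],[[0,0,0],[0,0,0],0.012]]'; python3 go.py .457 .287 .022 5.4
python3 - <<'E'
from tools import *
p,d=arm.get_image('wrist');cv2.imwrite('pics/w7.png',p[:,:,::-1])
E
```

```text
clock: 17.9
position: [0.4569, 0.2881, 0.0289]
ee_rot: [-0.148, 3.138, 0.0]
force: [0.9, -0.9, -0.4]
width: 0.24
t 17.9 pos [0.4569 0.2881 0.0289] yawnow 5.41
shift-first mm [ 0.1 -1.1  6.9] | turn-first mm [ 0.1 -1.1  6.9] turn deg [0.01 0.01 0.01] w 0.24 F [ 0.9 -0.9 -0.4]
```

View pics/w7.png

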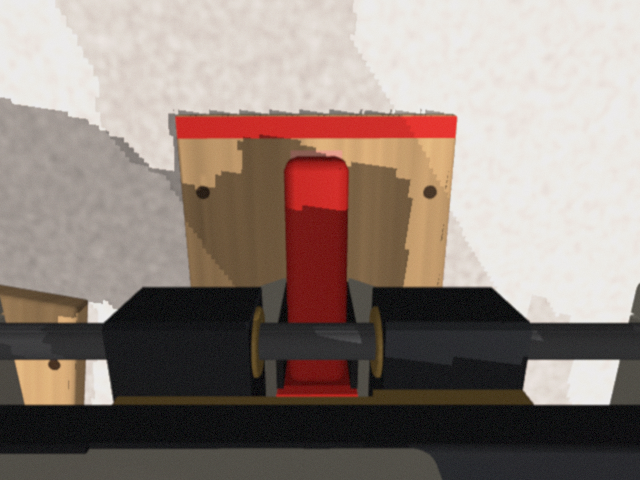

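```bash
python3 -m pendant '[[[0,0,0.005],[0,0,0],0.012],[[0,0,0.002],[0,0,0],0.012],[[0,0,0],[0,0,0],0.012]]'; python3 -m pendant '[[[0,0,0],[0,0,0],0.045],[[0,0,0],[0,0,0],0.045],[[0,0,0],[0,0,0],0.045],[[0,0,-0.02],[0,0,0],0.06],[[0,0,-0.05],[0,0,0],0.0918],[[0,0,-0.05],[0,0,0],0.0918],[[0,0,-0.05],[0,0,0],0.0918],[[0,0,0],[0,0,0],0.0918]]'; python3 go.py .613 -.089 .20 -6.4
python3 - <<'E'
from h import *
p,d=arm.get_image('wrist');cv2.imwrite('pics/w8.png',p[:,:,::-1])
E
```

```text
clock: 18.32
position: [0.4567, 0.2881, 0.0218]
ee_rot: [-0.149, 3.138, 0.0]
force: [-0.1, -0.3, -0.7]
width: 0.234
clock: 19.32
position: [0.4587, 0.2895, 0.1958]
ee_rot: [-0.148, 3.132, 0.007]
force: [-0.4, -0.0, -1.3]
width: 0.97
t 19.32 pos [0.4587 0.2895 0.1958] yawnow 5.41
shift-first mm [-117.9 -391.3   -5.1] | turn-first mm [-195.5 -358.9   -4.2] turn deg [ 0.28  0.34 11.81] w 0.97 F [-0.4 -0.  -1.3]
```

View pics/w8.png

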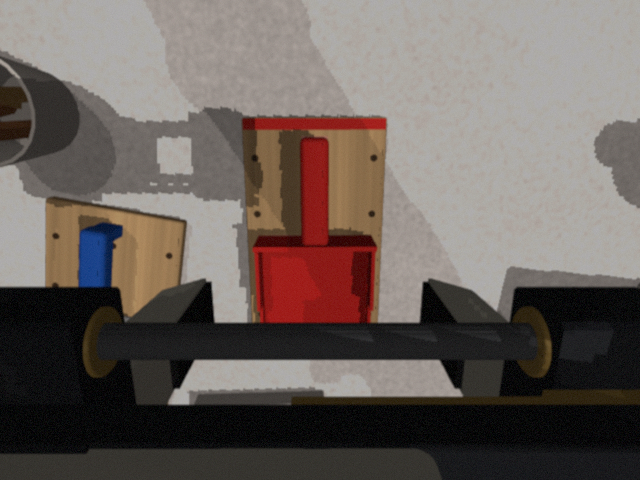

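The dustpan sits on the red panel with its handle at (314,190), centred between the holes. Now the brush.

```bash
python3 -m pendant '[[[-0.013,-0.043,0],[0,0,0],0.0918],[[-0.013,-0.043,0],[0,0,0],0.0918],[[-0.013,-0.043,0],[0,0,0],0.0918],[[-0.013,-0.043,0],[0,0,0],0.0918],[[-0.013,-0.043,0],[0,0,0],0.0918],[[-0.013,-0.043,0],[0,0,0],0.0918],[[-0.013,-0.043,0],[0.1,0.1,3.9],0.0918],[[-0.015,-0.043,0],[0.1,0.1,3.9],0.0918],[[-0.015,-0.043,0],[0.1,0.1,4],0.0918],[[0,0,0],[0,0,0],0.0918]]'; python3 go.py .613 -.089 .20 -6.4
python3 - <<'E'
from h import *
p,d=arm.get_image('wrist');cv2.imwrite('pics/w9.png',p[:,:,::-1])
E
```

```text
clock: 20.62
position: [0.6044, -0.0941, 0.19]
ee_rot: [-0.185, -3.129, 0.013]
force: [0.7, -0.9, -0.4]
width: 1.0
t 20.62 pos [ 0.6044 -0.0941  0.19  ] yawnow -6.78
shift-first mm [ -7.8   6.  -10.1] | turn-first mm [ -8.   6. -10.] turn deg [-0.49 -0.4  -0.38] w 1.0 F [ 0.7 -0.9 -0.4]
```

View pics/w9.png

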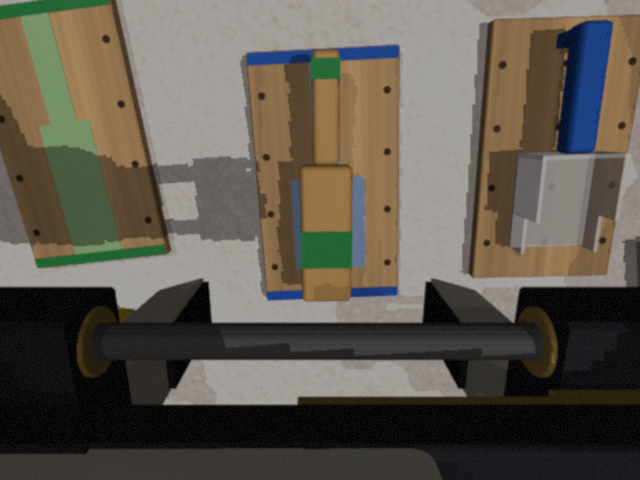

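Run:
```python
from tools import *
C=cam('wrist');p,d=arm.get_image('wrist');W=cloud(d,C);H,S,V=colour(p);Z=np.nan_to_num(W[...,2])
m=[q for q in arm.masks_of('wrist','brush')]
print([(round(q['conf'],2),q['rect']) for q in m])
u=np.arange(640); k=big((Z>.038)&(Z<.06)&(u[None]>290)&(u[None]<365)&(np.arange(480)[:,None]<305))
q=onplane(px(k),.05,C);print('brush',mm(q),pca(q),np.nanmedian(W[k][:,2]))
blk=q[q[:,0]>q[:,0].min()+.085]; print('block',mm(blk),pca(blk))
hd=q[q[:,0]<q[:,0].min()+.07]; print('handle',mm(hd),pca(hd))
g=(H>40)&(H<85)&(S>50)&(u[None]<180)&(Z<.02); q=onplane(px(g),.012,C); print('green',mm(q))
```

```text
[(0.73, [321.9, 177.8, 51.5, 252.4])]
brush (array([572.89221191, -84.32278442]), np.float32(-6.402094), array([ 40., 187.])) (array([581.00263545, -85.35823767]), np.float64(-6.2415766102387105)) 0.050801504467706815
block (array([614.04711914, -88.94056702]), np.float32(-6.4020963), array([ 40., 105.])) (array([613.12971213, -88.71029073]), np.float64(-6.794478336557359))
handle (array([514.69805908, -78.04252625]), np.float32(-6.0999894), array([20., 70.])) (array([513.28725697, -77.99341205]), np.float64(-6.744578158704001))
green (array([ 611.53112793, -290.58599854]), np.float32(-9.968022), array([117., 399.]))
```

```bash
python3 -m pendant '[[[-0.008,0.006,0.020],[-0.5,-0.4,-0.4],0.0918],[[0,0,0.040],[0,0,0],0.08],[[0,0,0.040],[0,0,0],0.07],[[0,0,0.025],[0,0,0],0.07],[[0,0,0.015],[0,0,0],0.07],[[0,0,0],[0,0,0],0.07]]'; python3 go.py .613 -.089 .024 -6.4
```

```text
clock: 21.52
position: [0.6132, -0.0828, 0.051]
ee_rot: [0.162, 3.137, 0.005]
force: [1.0, 0.6, 0.2]
width: 0.763
t 21.52 pos [ 0.6132 -0.0828  0.051 ] yawnow -5.9
shift-first mm [-0.4 -6.3 27. ] | turn-first mm [-0.5 -6.2 27. ] turn deg [0.2  0.02 0.5 ] w 0.763 F [1.  0.6 0.2]
```

```bash
python3 -m pendant '[[[0,-0.006,0],[0.2,0,0.5],0.07],[[0,0,0],[0,0,0],0.07],[[0,0,0.015],[0,0,0],0.07],[[0,0,0.012],[0,0,0],0.07],[[0,0,0],[0,0,0],0.07]]'; python3 go.py .613 -.089 .024 -6.4
```

```text
clock: 22.15
position: [0.6122, -0.0896, 0.0232]
ee_rot: [-0.177, -3.136, 0.001]
force: [-0.6, -0.4, 1.1]
width: 0.76
t 22.15 pos [ 0.6122 -0.0896  0.0232] yawnow -6.46
shift-first mm [-0.7  0.7 -0.8] | turn-first mm [-0.7  0.7 -0.8] turn deg [-0.02 -0.03 -0.06] w 0.76 F [-0.6 -0.4  1.1]
```

```bash
python3 -m pendant '[[[0,0,0],[0,0,0],0.03],[[0,0,0],[0,0,0],0.03],[[0,0,0],[0,0,0],0.03],[[0,0,0],[0,0,0],0.03],[[0,0,0],[0,0,0],0.03],[[0,0,0],[0,0,0],0.03]]' 40; python3 -m pendant '[[[0,0,-0.005],[0,0,0],0.03],[[0,0,-0.02],[0,0,0],0.03],[[0,0,-0.03],[0,0,0],0.03],[[0,0,-0.04],[0,0,0],0.03],[[0,0,-0.035],[0,0,0],0.03],[[0,0,-0.015],[0,0,0],0.03],[[0,0,0],[0,0,0],0.03]]'; python3 go.py .557 -.289 .165 0
python3 - <<'E'
from tools import *
p,d=arm.get_image('wrist');cv2.imwrite('pics/w10.png',p[:,:,::-1])
C=cam('top');p,d=arm.get_image('top')
m=arm.masks_of('top','board_blue')
for m in m[:2]: print(m['conf'],board(m['pixels'],C))
E
```

```text
clock: 22.9
position: [0.6136, -0.0898, 0.0251]
ee_rot: [0.177, 3.134, -0.001]
force: [-0.9, 0.6, 4.4]
width: 0.434
clock: 23.78
position: [0.6133, -0.0898, 0.1702]
ee_rot: [0.177, 3.133, -0.001]
force: [-0.3, 0.4, -1.6]
width: 0.436
t 23.77 pos [ 0.6133 -0.0898  0.1702] yawnow -6.47
shift-first mm [  33.5 -204.3    5.1] | turn-first mm [  56.3 -199.2    5.2] turn deg [-0.02  0.2  -6.47] w 0.436 F [-0.3  0.4 -1.6]
0.86 (array([581.4, -33.6]), -5.8, (22, 197))
```

View pics/w10.png

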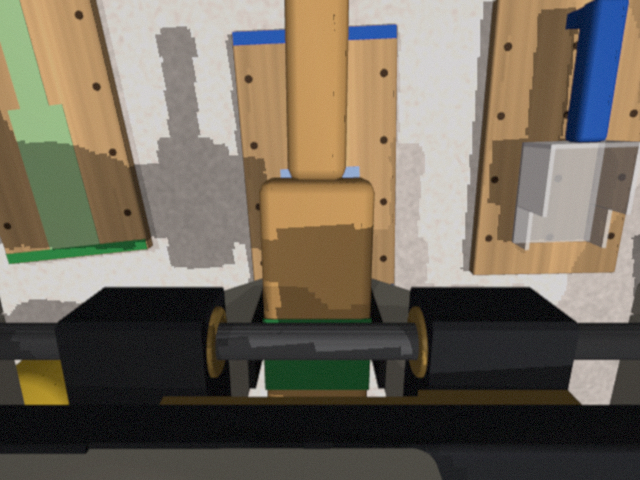

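```bash
cat > inb.py <<'E'
from tools import *
s=arm.observe();C=cam('wrist',s);p,d=arm.get_image('wrist');W=cloud(d,C);Rm=R.from_rotvec(s['ee_rot']).as_matrix()
T=(W-s['position'])@Rm*1000
k=(T[...,2]>-45)&(T[...,2]<10)&(np.arange(480)[:,None]<270)&(abs(T[...,1])<40); k=big(k&~np.isnan(T[...,0])); t=T[k]
print(len(t),np.round(np.percentile(t,[1,50,99],axis=0),1).tolist())
i=(abs(t[:,1])<7); print('slope x deg',np.degrees(np.polyfit(t[i,0],t[i,2],1)[0])); 
b=t[t[:,0]<50]; print('block y',np.percentile(b[:,1],[1,99]),'roll deg',np.degrees(np.polyfit(b[abs(b[:,1])<14][:,1],b[abs(b[:,1])<14][:,2],1)[0]),'z',np.median(b[:,2]))
for x0 in (60,75,90): 
    q=t[abs(t[:,0]-x0)<5]; print(x0,np.percentile(q[:,1],[2,98]) if len(q) else '')
# x of block-handle step
q=t[(abs(t[:,1])>13)]; print('step x',np.percentile(q[:,0],99))
E
python3 inb.py
```

```text
21197 [[24.8, -18.3, -27.4], [58.2, 0.3, -25.5], [108.5, 19.1, -20.9]]
slope x deg 0.515428002358481
block y [-19.00244719  19.80595679] roll deg 0.043186548387153446 z -26.063474356050534
60 [-12.65492874  13.50407589]
75 [-9.19782428  9.89246053]
90 [-9.16203164  9.89912921]
step x 55.25756214597403
```

```bash
python3 -m pendant '[[[0.007,-0.015,0],[0,0,0],0.03],[[0.010,-0.030,0],[0,0,0],0.03],[[0.010,-0.040,0],[0,0,-2],0.03],[[0.008,-0.040,0],[0,0,-2.2],0.03],[[0.008,-0.040,0],[0,0,-2.2],0.03],[[0.006,-0.025,0],[0,0,0],0.03],[[0.003,-0.010,0],[0,0,0],0.03],[[0,0,0],[0,0,0],0.03]]'; python3 go.py .557 -.289 .165 0
python3 - <<'E'
from tools import *
p,d=arm.get_image('wrist');cv2.imwrite('pics/w11.png',p[:,:,::-1])
E
```

```text
clock: 24.98
position: [0.5462, -0.2855, 0.1694]
ee_rot: [0.004, 3.14, -0.001]
force: [0.7, 0.6, -1.7]
width: 0.43
t 24.98 pos [ 0.5462 -0.2855  0.1694] yawnow -0.15
shift-first mm [-10.8  -3.4   4.4] | turn-first mm [-10.8  -3.5   4.4] turn deg [-0.03  0.09 -0.15] w 0.43 F [ 0.7  0.6 -1.7]
```

View pics/w11.png

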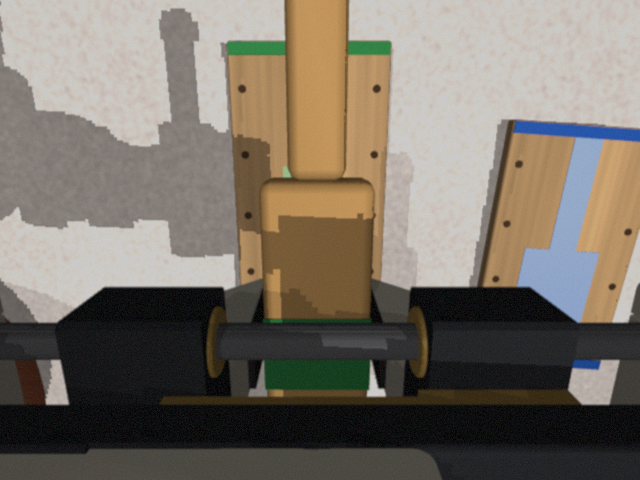

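```bash
python3 - <<'E'
from tools import *
C=cam('wrist');p,d=arm.get_image('wrist');H,S,V=colour(p);u=np.arange(640)[None];v=np.arange(480)[:,None]
print(np.round(onplane([[242,88],[376,88],[245.5,154.5],[374,154.5]],.012,C)*1000,1))
g=(H>40)&(H<85)&(S>100)&(v<60)&(u>220)&(u<400);q=onplane(px(g),.012,C)
print(mm(q)); print(np.round(onplane([[228,41.5],[391,41.5]],.012,C)*1000,1))
E
python3 go.py .557 -.289 .024 0
```

```text
[[ 445.7 -339.3   12. ]
 [ 445.9 -239.4   12. ]
 [ 494.4 -339.1   12. ]
 [ 494.5 -239.1   12. ]]
(array([ 417.84259033, -290.58370972]), np.float32(89.91709), array([  8., 118.]))
[[ 414.1 -347.8   12. ]
 [ 414.3 -229.7   12. ]]
t 25.07 pos [ 0.5472 -0.2836  0.1695] yawnow 0.01
shift-first mm [ -9.5  -5.5 145.5] | turn-first mm [ -9.8  -5.4 145.5] turn deg [0.02 0.12 0.01] w 0.427 F [-0.2  0.2 -0.9]
```

```bash
python3 -m pendant '[[[-0.010,-0.0055,0.015],[0,0,0],0.03],[[0,0,0.030],[0,0,0],0.03],[[0,0,0.035],[0,0,0],0.03],[[0,0,0.030],[0,0,0],0.03],[[0,0,0.018],[0,0,0],0.03],[[0,0,0.007],[0,0,0],0.03],[[0,0,0],[0,0,0],0.03]]'; python3 go.py .557 -.289 .024 0
python3 - <<'E'
from tools import *
p,d=arm.get_image('wrist');cv2.imwrite('pics/w12.png',p[:,:,::-1])
E
```

```text
clock: 25.95
position: [0.5576, -0.2907, 0.0349]
ee_rot: [0.002, 3.139, -0.001]
force: [0.4, 0.2, -0.3]
width: 0.432
t 25.95 pos [ 0.5576 -0.2907  0.0349] yawnow -0.06
shift-first mm [ 0.6  1.7 10.8] | turn-first mm [ 0.6  1.7 10.9] turn deg [-0.04  0.14 -0.06] w 0.432 F [ 0.4  0.2 -0.3]
```

View pics/w12.png

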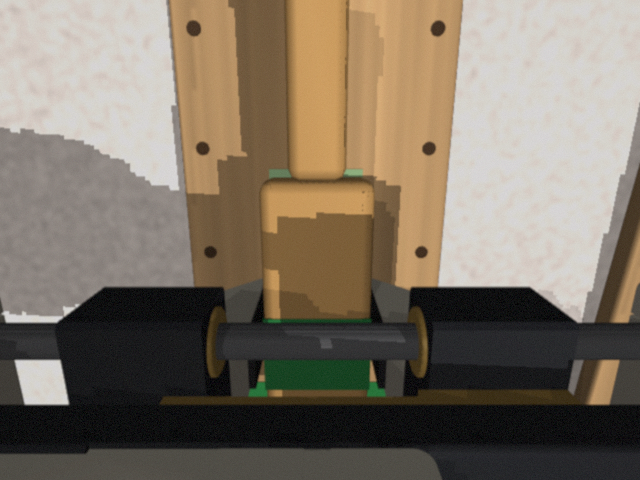

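```bash
python3 -m pendant '[[[0,0.001,0.006],[0,0,0],0.03],[[0,0,0.003],[0,0,0],0.03],[[0,0,0.001],[0,0,0],0.03],[[0,0,0],[0,0,0],0.03]]'; python3 go.py .557 -.289 .024 0
```

```text
clock: 26.5
position: [0.5572, -0.2896, 0.0251]
ee_rot: [0.002, 3.139, -0.001]
force: [-1.8, 1.2, 2.5]
width: 0.431
t 26.5 pos [ 0.5572 -0.2896  0.0251] yawnow -0.07
shift-first mm [0.2 0.6 1.1] | turn-first mm [0.2 0.6 1.1] turn deg [-0.03  0.13 -0.07] w 0.431 F [-1.8  1.2  2.5]
```

Contact is felt (2.5 N), so I release the brush and return to the scoop.

```bash
python3 -m pendant '[[[0,0,0],[0,0,0],0.065],[[0,0,0],[0,0,0],0.065],[[0,0,0],[0,0,0],0.065],[[0,0,-0.02],[0,0,0],0.07],[[0,0,-0.05],[0,0,0],0.0918],[[0,0,-0.05],[0,0,0],0.0918],[[0,0,-0.05],[0,0,0],0.0918],[[0,0,0],[0,0,0],0.0918]]'; python3 go.py .552 .107 .20 -4.8
python3 - <<'E'
from h import *
p,d=arm.get_image('wrist');cv2.imwrite('pics/w13.png',p[:,:,::-1])
E
```

```text
clock: 27.5
position: [0.5591, -0.2909, 0.1993]
ee_rot: [0.002, 3.132, -0.006]
force: [0.9, -0.9, -0.1]
width: 1.002
t 27.5 pos [ 0.5591 -0.2909  0.1993] yawnow -0.08
shift-first mm [  7.6 397.9  -2.3] | turn-first mm [ 40.3 395.9  -0.7] turn deg [-0.19  0.56  4.71] w 1.002 F [ 0.9 -0.9 -0.1]
```

View pics/w13.png

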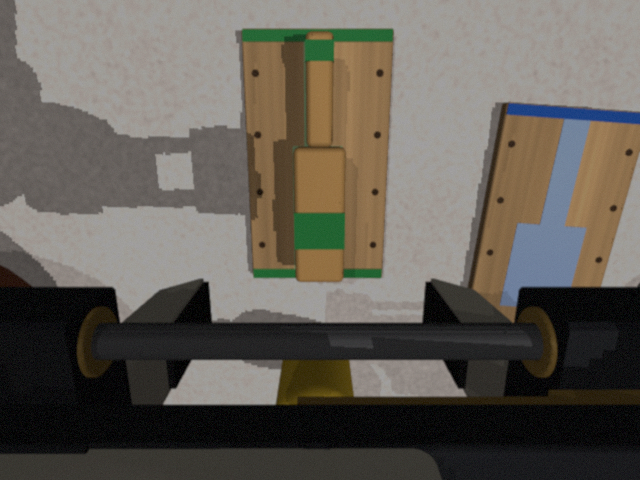

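The brush is over its outline, centred and parallel (block at (320,215)). Now back to the scoop.

```bash
python3 -m pendant '[[[0.001,0.040,0],[0,0,0],0.0918],[[0.001,0.045,0],[0,0,0],0.0918],[[0.001,0.045,0],[0,0,0],0.0918],[[0.001,0.045,0],[0,0,0],0.0918],[[0.001,0.045,0],[0,0,0],0.0918],[[0.001,0.045,0],[0,0,0],0.0918],[[0.001,0.045,0],[0,0,0],0.0918],[[0.001,0.045,0],[-0.2,0.5,2],0.0918],[[0.001,0.043,0],[0,0,2.7],0.0918],[[0,0,0],[0,0,0],0.0918]]'; python3 go.py .552 .107 .20 -4.8
python3 - <<'E'
from tools import *
C=cam('wrist');p,d=arm.get_image('wrist');cv2.imwrite('pics/w14.png',p[:,:,::-1]);W=cloud(d,C);H,S,V=colour(p);Z=np.nan_to_num(W[...,2])
b=big((H>100)&(H<125)&(S>150)&(Z>.03)); q=onplane(px(b),.045,C); print(b.sum(),mm(q),pca(q),np.nanmedian(W[b][:,2]))
C=cam('top');p,d=arm.get_image('top');cv2.imwrite('pics/t14.png',p[:,:,::-1])
for m in arm.masks_of('top','board_blue')[:2]: print(m['conf'],board(m['pixels'],C))
H,S,V=colour(p); print(mm(onplane(px((H>105)&(H<125)&(S>170)&(np.arange(640)>300)&(np.arange(640)<400)&(np.arange(480)[:,None]>150)),.012,C)))
E
```

```text
clock: 28.8
position: [0.5485, 0.1129, 0.1929]
ee_rot: [-0.121, -3.13, -0.006]
force: [-0.4, -0.2, -1.1]
width: 0.999
t 28.8 pos [0.5485 0.1129 0.1929] yawnow -4.43
shift-first mm [-3.9 -5.6 -7.1] | turn-first mm [-4.  -5.6 -7.1] turn deg [ 0.19 -0.55  0.37] w 0.999 F [-0.4 -0.2 -1.1]
2937 (array([527.34082031, 109.26028442]), np.float32(-4.6341686), array([21., 88.])) (array([525.95539631, 109.35975353]), np.float64(-4.994462903970567)) 0.047922238033612174
0.65 (array([576.6, -82.3]), -3.8, (122, 213))
(array([577.58740234, -84.08234406]), np.float32(-4.3065534), array([114., 205.]))
```

View pics/w14.png

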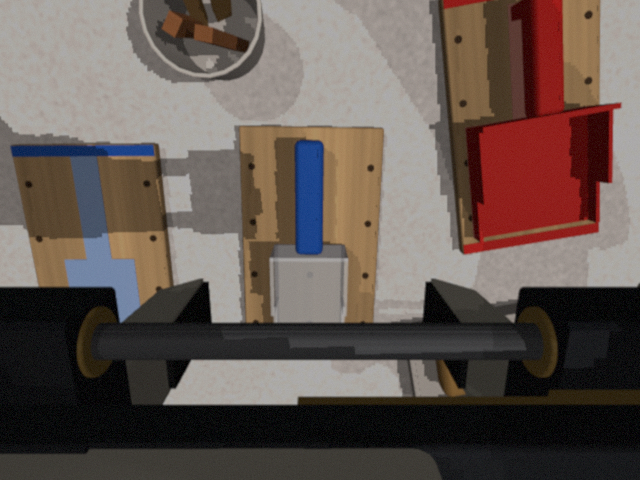

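View pics/t14.png

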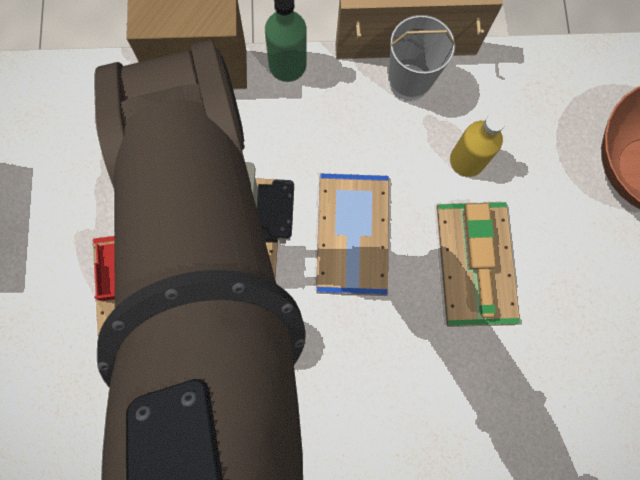

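```bash
python3 -m pendant '[[[-0.004,-0.0055,0.020],[0.2,-0.5,0.4],0.0918],[[0,0,0.035],[0,0,0],0.0918],[[0,0,0.035],[0,0,0],0.08],[[0,0,0.030],[0,0,0],0.065],[[0,0,0],[0,0,0],0.05]]'; python3 go.py .552 .107 .022 -4.8
```

```text
clock: 29.58
position: [0.5517, 0.1004, 0.0726]
ee_rot: [-0.145, -3.136, 0.005]
force: [-0.3, 0.2, 0.4]
width: 0.722
t 29.57 pos [0.5517 0.1004 0.0726] yawnow -5.29
shift-first mm [ 0.1  6.8 50.5] | turn-first mm [ 0.2  6.6 50.6] turn deg [-0.2  -0.14 -0.49] w 0.722 F [-0.3  0.2  0.4]
```

```bash
python3 -m pendant '[[[0,0.0065,0],[-0.2,-0.1,-0.5],0.05],[[0,0,0.010],[0,0,0],0.05],[[0,0,0.020],[0,0,0],0.05],[[0,0,0.015],[0,0,0],0.05],[[0,0,0.005],[0,0,0],0.05],[[0,0,0],[0,0,0],0.05]]'; python3 go.py .552 .107 .022 -4.8
```

```text
clock: 30.32
position: [0.5542, 0.1091, 0.0245]
ee_rot: [0.128, 3.135, 0.003]
force: [0.5, -1.1, 0.4]
width: 0.543
t 30.32 pos [0.5542 0.1091 0.0245] yawnow -4.67
shift-first mm [ 2.1 -2.3  2.5] | turn-first mm [ 2.  -2.3  2.5] turn deg [0.13 0.2  0.13] w 0.543 F [ 0.5 -1.1  0.4]
```

```bash
python3 -m pendant '[[[0.002,-0.002,0.002],[0.1,0.2,0.1],0.05],[[0,0,0],[0,0,0],0.05],[[0,0,0],[0,0,0],0.012],[[0,0,0],[0,0,0],0.012],[[0,0,0],[0,0,0],0.012],[[0,0,0],[0,0,0],0.012],[[0,0,0],[0,0,0],0.012]]' 40; python3 go.py .552 .107 .022 -4.8;  python3 -m pendant '[[[0,0,-0.005],[0,0,0],0.012],[[0,0,-0.02],[0,0,0],0.012],[[0,0,-0.03],[0,0,0],0.012],[[0,0,-0.04],[0,0,0],0.012],[[0,0,-0.025],[0,0,0],0.012],[[0,0,-0.005],[0,0,0],0.012],[[0,0,0],[0,0,0],0.012]]';  python3 inhand.py blue; python3 go.py .5515 -.0815 .15 -4.1
```

```text
clock: 31.2
position: [0.5521, 0.1073, 0.0227]
ee_rot: [0.131, 3.138, 0.001]
force: [-0.1, 0.1, 0.6]
width: 0.237
t 31.2 pos [0.5521 0.1073 0.0227] yawnow -4.77
shift-first mm [ 0.1 -0.4  0.7] | turn-first mm [ 0.1 -0.4  0.7] turn deg [0.04 0.02 0.03] w 0.237 F [-0.1  0.1  0.6]
clock: 32.08
position: [0.5517, 0.1072, 0.1472]
ee_rot: [0.131, 3.139, 0.001]
force: [0.6, 0.3, -0.9]
width: 0.233
n 10877 tool coords min [  4.   -9.8 -27. ] max [ 68.2  10.9 -22.3] med [ 38.6   0.6 -25.3]
z slope deg 0.13726483886166563 z at x=0 -25.512124491440737
rect ((35.403255462646484, 1.505697250366211), (67.29607391357422, 24.821481704711914), 2.237971544265747)
t 32.12 pos [0.5514 0.1071 0.1466] yawnow -4.77
shift-first mm [ -15.8 -188.    -3.4] | turn-first mm [ -13.6 -188.1   -3.4] turn deg [ 0.01 -0.06 -0.67] w 0.236 F [ 0.  -1.2 -0.6]
```

```bash
python3 -m pendant '[[[-0.001,-0.015,0],[0,0,0],0.012],[[-0.003,-0.032,0],[0,0,0],0.012],[[-0.003,-0.040,0],[0,0,-0.3],0.012],[[-0.003,-0.040,0],[0,0,-0.3],0.012],[[-0.003,-0.035,0],[0,0,0],0.012],[[-0.002,-0.020,0],[0,0,0],0.012],[[-0.001,-0.006,0],[0,0,0],0.012],[[0,0,0],[0,0,0],0.012]]'; python3 go.py .551 -.081 .15 -4.1
python3 - <<'E'
from tools import *
C=cam('wrist');p,d=arm.get_image('wrist');cv2.imwrite('pics/w15.png',p[:,:,::-1]);H,S,V=colour(p);v=np.arange(480)[:,None]
W=cloud(d,C);Z=np.nan_to_num(W[...,2])
b=big((H>100)&(H<125)&(S>150)&(Z<.03)&(v<250)); q=onplane(px(b),.012,C);print(mm(q))
E
```

```text
clock: 33.12
position: [0.5528, -0.0816, 0.147]
ee_rot: [-0.115, -3.139, -0.001]
force: [0.1, 0.1, -0.8]
width: 0.233
t 33.12 pos [ 0.5528 -0.0816  0.147 ] yawnow -4.21
shift-first mm [ 1.9  0.5 -3. ] | turn-first mm [ 1.9  0.5 -3. ] turn deg [ 0.04 -0.03 -0.11] w 0.233 F [ 0.1  0.1 -0.8]
(array([477.32754517, -75.81008911]), np.float32(85.75985), array([  7., 118.]))
```

View pics/w15.png

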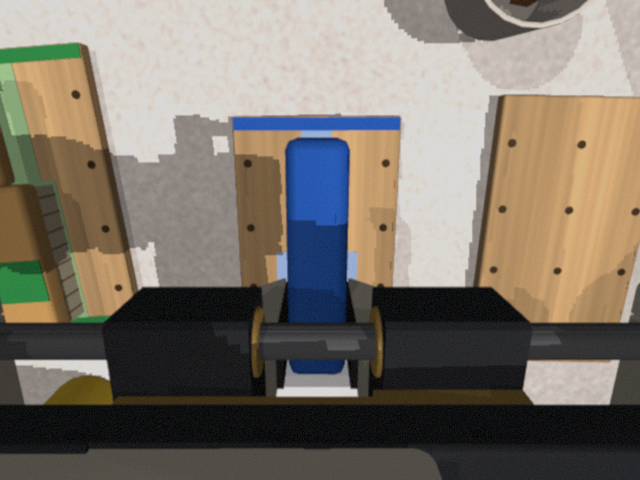

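```bash
python3 -m pendant '[[[0.001,0,0.015],[0,0,0],0.012],[[0,0,0.030],[0,0,0],0.012],[[0,0,0.035],[0,0,0],0.012],[[0,0,0.025],[0,0,0],0.012],[[0,0,0.010],[0,0,0],0.012],[[0,0,0.004],[0,0,0],0.012],[[0,0,0],[0,0,0],0.012]]'; python3 go.py .5515 -.081 .022 -4.2
python3 - <<'E'
from tools import *
p,d=arm.get_image('wrist');cv2.imwrite('pics/w16.png',p[:,:,::-1])
E
```

```text
clock: 34.05
position: [0.5526, -0.0811, 0.0289]
ee_rot: [0.114, 3.138, 0.001]
force: [-0.0, -0.6, -0.1]
width: 0.234
t 34.05 pos [ 0.5526 -0.0811  0.0289] yawnow -4.16
shift-first mm [ 1.1 -0.   6.9] | turn-first mm [ 1.1 -0.   6.9] turn deg [0.04 0.06 0.04] w 0.234 F [-0.  -0.6 -0.1]
```

View pics/w16.png

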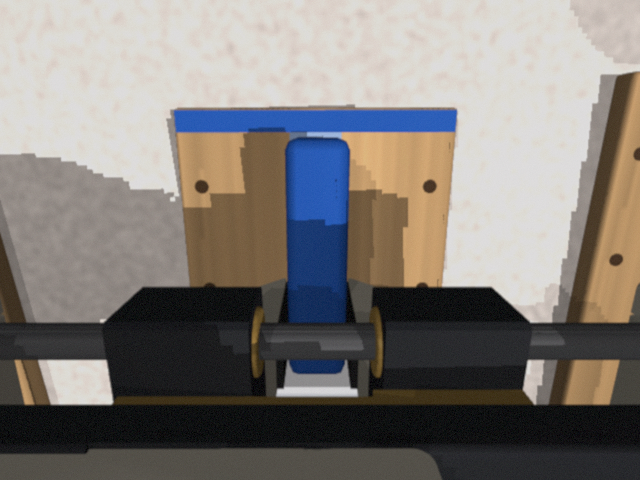

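```bash
python3 -m pendant '[[[0.001,0,0.005],[0,0,0],0.012],[[0,0,0.0015],[0,0,0],0.012],[[0,0,0],[0,0,0],0.012]]'; python3 -m pendant '[[[0,0,0],[0,0,0],0.045],[[0,0,0],[0,0,0],0.045],[[0,0,0],[0,0,0],0.045],[[0,0,-0.02],[0,0,0],0.06],[[0,0,-0.05],[0,0,0],0.0918],[[0,0,-0.05],[0,0,0],0.0918],[[0,0,-0.05],[0,0,0],0.0918],[[0.04,0,-0.03],[0,0,0],0.0918],[[0.05,0,-0.02],[0,0,0],0.0918],[[0,0,0],[0,0,0],0.0918]]'
python3 - <<'E'
from tools import *
s=arm.observe();C=cam('wrist',s);p,d=arm.get_image('wrist');cv2.imwrite('pics/w17.png',p[:,:,::-1])
W=cloud(d,C);Z=np.nan_to_num(W[...,2]);H,S,V=colour(p)
b=big((H>100)&(H<125)&(S>150)&(Z>.03)); q=onplane(px(b),.045,C); print('scoop handle',mm(q),np.nanmedian(W[b][:,2]))
p,d=arm.get_image('top');cv2.imwrite('pics/t17.png',p[:,:,::-1])
E
```

```text
clock: 34.48
position: [0.5513, -0.0812, 0.0227]
ee_rot: [0.114, 3.139, 0.001]
force: [-2.6, -0.4, 6.8]
width: 0.238
clock: 35.72
position: [0.4592, -0.0749, 0.2436]
ee_rot: [0.115, 3.137, 0.002]
force: [0.9, -0.4, 0.2]
width: 0.997
scoop handle (array([525.1206665 , -79.00557709]), np.float32(-3.8277872), array([20., 93.])) 0.04765968497790585
```

View pics/w17.png

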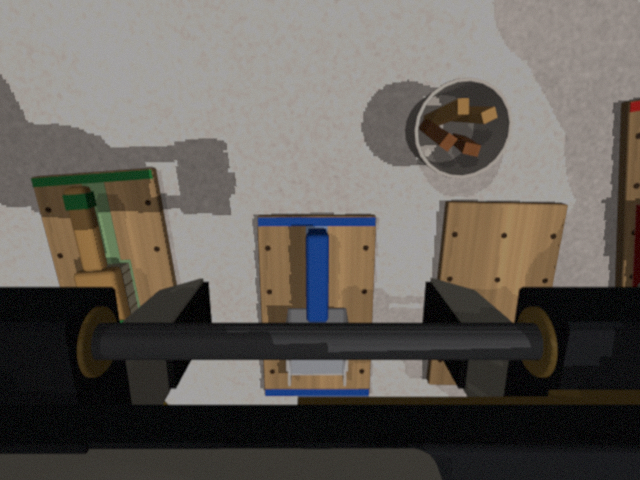

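View pics/t17.png

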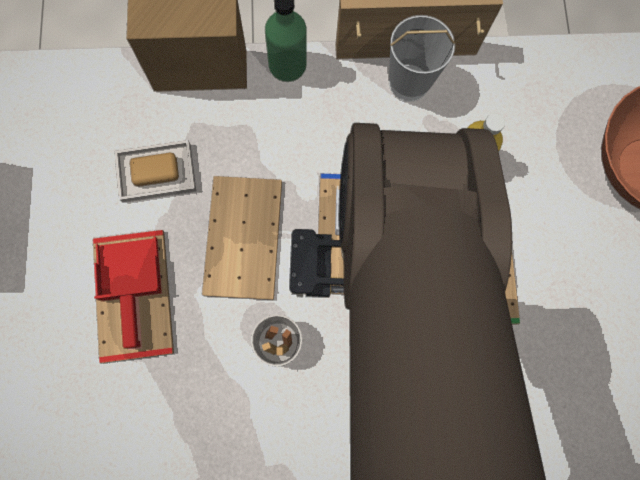

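```bash
python3 -m pendant '[[[0.015,0.030,0],[0,0,0],0.0918],[[0.015,0.045,0],[0,0,0],0.0918],[[0.015,0.050,0],[0,0,0],0.0918],[[0.015,0.055,0],[0,0,0],0.0918],[[0.015,0.055,0],[0,0,0],0.0918],[[0.015,0.055,0],[0,0,0],0.0918],[[0.015,0.055,0],[0,0,0],0.0918],[[0.015,0.055,0],[0,0,0],0.0918],[[0.010,0.050,0],[0,0,0],0.0918],[[0.010,0.050,0],[0,0,0],0.0918]]'
python3 -m pendant '[[[0.010,0.050,0],[0,0,0],0.0918],[[0.010,0.050,0],[0,0,0],0.0918],[[0,0.03,0],[0,0,0],0.0918],[[0,0,0],[0,0,0],0.0918],[[0,0,0],[0,0,0],0.0918]]'
cat > fin.py <<'E'
from tools import *
C=cam('top');p,d=arm.get_image('top');cv2.imwrite('pics/t18.png',p[:,:,::-1]);W=cloud(d,C);H,S,V=colour(p);Z=np.nan_to_num(W[...,2])
B={'red':(484.3,289.5,5.4),'green':(517.6,-289.2,0.),'blue':(577.4,-83.2,-4.2)}
def loc(w,b):
    x,y,a=B[b];a=np.radians(a);q=w[:,:2]*1000-[x,y];return np.c_[q@[np.cos(a),np.sin(a)],q@[-np.sin(a),np.cos(a)]]/1000
for b,sel in (('red',((H<6)|(H>174))&(S>150)),('blue',(H>100)&(H<125)&(S>150)),('green',(H<90)&(S>60))):
    L=loc(W.reshape(-1,3),b).reshape(480,640,2); near=(abs(L[...,0])<.12)&(abs(L[...,1])<.065)
    m=big(near&sel&(Z>.032)&(Z<.06)); w=L[m]*1000; h=w[w[:,0]<np.percentile(w[:,0],0.5)+62]
    print(b,m.sum(),'x',np.round(np.percentile(w[:,0],[.5,99.5]),1),'handle',mm(h/1000),'all',mm(w/1000),'z',np.round(np.nanpercentile(W[m][:,2],[5,50,95]),4))
for n in ('softener','peg_pot','soap_dish','dustpan','brush','scoop'):
    for m in arm.masks_of('top',n)[:1]: print(n,round(m['conf'],2),m['rect'])
E
python3 fin.py
```

```text
clock: 37.08
position: [0.3582, 0.4364, 0.2411]
ee_rot: [-0.114, -3.139, -0.0]
force: [0.5, 0.8, 0.1]
width: 1.002
clock: 37.7
position: [0.3481, 0.5647, 0.2411]
ee_rot: [-0.115, -3.139, 0.002]
force: [-0.2, -0.8, -0.2]
width: 1.002
red 1188 x [-88.3  53.9] handle (array([-5.76111298e+01,  3.37095261e-02]), np.float32(-0.2897804), array([22., 63.])) all (array([-17.00879669,   0.49242401]), np.float32(0.32326463), array([100., 144.])) z [0.0355 0.0471 0.0507]
blue 657 x [-94.8  -7.9] handle (array([-64.09925079,   0.80796337]), np.float32(0.55465853), array([20., 63.])) all (array([-51.19187927,   0.28571129]), np.float32(-0.41130847), array([21., 88.])) z [0.0441 0.0473 0.0504]
green 2373 x [-93.9  92.8] handle (array([-63.67412949,   0.31122971]), np.float32(0.090286195), array([22., 64.])) all (array([0.0320816 , 0.20061302]), np.float32(-0.1903229), array([ 42., 191.])) z [0.0432 0.05   0.0532]
softener 0.6 [477.9, 146.5, 53.4, 64.4]
peg_pot 0.66 [275.9, 340.6, 49.8, 51.5]
soap_dish 0.75 [156.2, 170.9, 78.7, 57.6]
dustpan 0.57 [126.0, 292.5, 67.2, 112.7]
brush 0.72 [275.9, 339.6, 51.1, 49.3]
scoop 0.56 [354.2, 236.2, 42.0, 93.5]
```

View pics/t18.png

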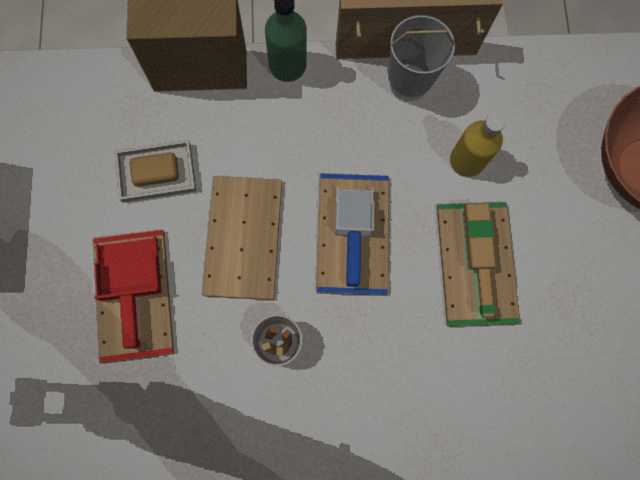

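```bash
python3 -c "
from cell import arm
print(arm.observe()['clock']); print(arm.sign_off())"
```

```text
38.05
the job is handed in; nothing more can be done
None
```

All three tools are back on their own panels, and I handed the job in at 38 s of the 112 s allowed. I parked the scoop on the plain panel, put the dustpan on red and the brush on green, then moved the scoop to blue.

**Last checks:** in the final top view, the parts of each tool I measured lie within about 2 mm and 0.6° of home. All three are at the height of a tool lying flat. The plain panel is empty. The bottle, pot and soap dish show no movement beyond detection noise, about 2 px between the first and last view. The gripper was open and clear of everything.

**What went wrong or disagreed:**
- **First scoop grasp:** I lifted before the fingers had finished closing, so they held only the top of the handle. I set the scoop back on the panel it started on, gripped it deeper and carried on. It was never dropped.
- **Final brush detection:** in the last check the network labelled the peg pot as "brush". I judged the brush by the picture and the depth reading instead, and both agreed it is home.

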